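Transfer four sample containers to the white rack in reverse order

TASK

Move the four containers from the grey carriers on the aluminium rail into the four pockets of the white rack, one per pocket and standing upright, in reverse order: the one at the left end of the rail goes into the right-end pocket of the rack, the next into the pocket beside it, and so on (left and right as seen from the robot). Do not tip any container over, and leave the beaker and the glass dish where they stand.

Things in the scene. Friction and masses are not known exactly. Their poses are not given: they have to be found in the camera images.
- vial: screw-cap sample vial, clear glass with a ribbed white cap: a plain cylinder 22 mm across, 51 mm high. Stands upright and loose; weighs 20 to 70 g. Origin at the centre of its underside, z up along its axis (its yaw means nothing).
- jar: squat screw-cap jar, the lowest and widest of the four: grey body 36 mm across, white ribbed cap 38 mm across from 25 mm up to the top at 38 mm. Stands upright and loose; weighs 20 to 70 g. Origin at the centre of its underside, z up along its axis (its yaw means nothing).
- tube: slim sample tube, the tallest: 74 mm high, 20 mm across, on a 25 mm foot (7 mm high); grey body, white cap flush with it from 61 mm up. Stands upright and loose; weighs 20 to 70 g. Origin at the centre of its underside, z up along its axis (its yaw means nothing).
- dropper: dropper bottle with a pointed nozzle: grey body 30 mm across up to 34 mm, then a shoulder, and a white cone-shaped nozzle (20 mm across at its foot at 40 mm) ending in a point at 68 mm. Stands upright and loose; weighs 20 to 70 g. Origin at the centre of its underside, z up along its axis (its yaw means nothing).
- carrier_A: the square grey carrier, 62 x 62 x 10 mm, in which the vial stands at the start; fixed on the rail, and it stays behind there to show where the vial stood. Origin at the centre of its underside (5 mm above the worktop); z up, x and y parallel to the rail's. Its square pocket is 50 mm wide, 4 mm deep, a dark rubber floor 6 mm above the origin
- carrier_B: the square grey carrier, 62 x 62 x 10 mm, in which the jar stands at the start; fixed on the rail, and it stays behind there to show where the jar stood. Origin at the centre of its underside (5 mm above the worktop); z up, x and y parallel to the rail's. Its square pocket is 50 mm wide, 4 mm deep, a dark rubber floor 6 mm above the origin
- carrier_C: the square grey carrier, 62 x 62 x 10 mm, in which the tube stands at the start; fixed on the rail, and it stays behind there to show where the tube stood. Origin at the centre of its underside (5 mm above the worktop); z up, x and y parallel to the rail's. Its square pocket is 50 mm wide, 4 mm deep, a dark rubber floor 6 mm above the origin
- carrier_D: the square grey carrier, 62 x 62 x 10 mm, in which the dropper stands at the start; fixed on the rail, and it stays behind there to show where the dropper stood. Origin at the centre of its underside (5 mm above the worktop); z up, x and y parallel to the rail's. Its square pocket is 50 mm wide, 4 mm deep, a dark rubber floor 6 mm above the origin
- rail: the carrier rail: low aluminium rail, 70 x 316 x 11 mm, holding the four grey carriers in a row; fixed. It may be the nearer or the farther of the two rows. Origin at the centre of its underside on the worktop; z up, y along the row towards its left end as the robot sees it, x away from the robot. Carrier centres at y = +112.5, +37.5, -37.5 and -112.5 mm
- rack: the empty white one-piece rack, 70 x 316 x 14 mm, with four square pockets in a row; fixed. Each pocket has a dark floor. Origin at the centre of its underside on the worktop; z up, y along the row towards its left end as the robot sees it, x away from the robot. Pocket centres at x = 0, y = +112.5, +37.5, -37.5 and -112.5 mm; each pocket is 50 mm square, 6 mm deep, its floor 8 mm above the origin
- beaker: bystander: glass beaker, 63 mm across, 78 mm high, standing to the right of the work; loose. Origin at the centre of its underside
- petri_dish: bystander: flat glass dish, 62 mm across, 14 mm high, to the left of the work; loose. Origin at the centre of its underside
There are look-alikes about, which are no part of the job. Leave any brown or red look-alike of the jar alone.

How it is judged:
By the outcome, as a careful person would: the job done as asked, in the order asked, and still so for the second after the job is handed in, with the robot touching nothing.
It also fails if it takes over 96 s, if anything falls off the work surface, if the arm or the gripper's body presses on something with over 40 N, if the wrist force passes 120 N, or if a joint passes its speed limit or range.

ROBOT

A 6-joint arm with a two-finger parallel gripper is mounted at the origin on a cart in front of the work surface, level with it; the furniture and walls round the work are solid. World frame = base frame: x ahead of the robot, y to its left, z up, the work surface at z = 0. Lengths are in m, angles in degrees, forces in N, time in s.
With the tool pointing down it reaches from about 0.3 to 0.75 m from the base axis. Payload 8.5 kg.
Tool frame: the origin (TCP) lies between the finger pads; the fingertips stand ahead of it and the grasp point (between the pads) lies 8 mm behind it (env.tcp_to_tips is the z of the fingertips in the tool frame, in m); z points along the fingers, x is the direction in which the jaws open and shut, and the axes are right-handed (so a half turn about z gives the same grasp; the last joint's range is limited). The gripper opens to 85 mm and grips with 20 to 120 N. Pads are 22 mm wide; open, the fingers measure 114 mm over their backs; the gripper's body (76 mm by 85 mm) begins 54 mm behind the grasp point. The pads swing forward as they close: fully open they stand 13 mm farther back than shut.
Start: joints at [-88.081, 21.807, 74.336, -0, 83.858, -12.336], TCP at [0.135, -0.533, 0.242] pointing down, gripper open.
Joint ranges: [-178.18, 178.18], [-50.72, 133.34], [12.68, 142.11], [-81.47, 261.47], [9.98, 163.14], [-165.26, 165.26]. Speed limits (degrees/s): [136.94, 136.94, 180, 180, 180, 180].

INTERFACE

Orientations are given as a 3x3 rotation matrix whose columns are the frame's x, y, z axes.
In Python, from rig import observe, viewer, env gives the robot as it stands.
- The arm moves only by the tool jog_arm, never from a script. Its arguments are lists of equal length, an entry for each row: "dr": the turn, a rotation vector about the tool's x, y, z in rad, a list of three; "slide": the shift along the tool's x, y, z in m, a list of three; "gripper": the opening, from -1 (shut) to 1 (fully open), so that 0 is half open. In form: {"dr": [[rx, ry, rz], ...], "slide": [[dx, dy, dz], ...], "gripper": [gripper, ...]}. A call has exactly 10 rows; each row shifts and turns the commanded pose from where the row before left it, along the tool's axes as they then stand; what a row does not reach is not made up. A row lasts 1/10 s, in which the tool goes at most 50 mm and 8.59 degrees, less where a joint would pass 70% of its speed; a pose out of reach is approached as far as the arm can. A call is refused whole if a number of a shift passes 0.05 or a number of a turn 0.15, either way. A call with a gripper value outside its range is refused whole. The fingers move at their own pace and stop on an object; "force" is the grip in N (left out, the last holds). Time passes only in rows, so rows that do not move let the fingers close, or fill a call up. It gives the time, the measured TCP pose, the force and the opening at its end, in the units of the state.
- observe(): the state, without advancing time (a new reading comes with each control period).
- viewer.get_image(name): name is "scene" or "top" or "wrist"; returns a dict with "pixels" (420x560x3 uint8, blue, green, red), "camera_matrix" (3x3 intrinsics, pixels), "R" (3x3) and "t" (3): a world point X has camera coordinates R X + t. Camera axes: x right, y down, z forward; pixel columns grow to the right and rows downward; lengths in m; the calibration is good to about 2 mm. The wrist camera is an equidistant fisheye: a pixel r from the principal point sees the ray r / f radians off the axis. A picture is of the moment at which its call begins. There is no depth.
- env.close_job(): hands the job in, once; it reports no verdict.
The state is a dict: "time_s": time; "q": joint angles; "qvel": joint speeds; "joint_efforts": joint torques, N m; "position": TCP position; "tool_rot": TCP orientation; "ft_force": force on the tool from outside, world axes, zero at the start; "wrist_torque": the same for the moment, N m; "grip_width": finger opening in m.
Only numpy, scipy, OpenCV 4.12 (cv2) and the standard library are available. Lean on these libraries where they do the work, as an engineer would, in place of code of your own. Each camera call takes 0.05 s, during which the arm holds its last target.

## Working session

There is one attempt and no reset: what is moved stays moved. The work goes in short steps, Python scripts to look and compute and a tool call to move; the robot and the scene stay as the last step left them, time stands still between calls to the robot, and variables do not carry over. Pictures are saved under pics/ and viewed, and the job is handed in when it is done.

Besides the shell and the picture viewer there is one more tool, called after ">>>" as a command line: name --argument value ..., lists and objects as JSON in quotes. jog_arm: Moves the arm, as the interface text tells. Its arguments: {"type":"object","properties":{"dr":{"type":"array","items":{"type":"array","items":{"type":"number"}}},"slide":{"type":"array","items":{"type":"array","items":{"type":"number"}}},"gripper":{"type":"array","items":{"type":"number"}},"force":{"type":"number"}},"required":["dr","slide","gripper"]}

```bash
ls; mkdir -p pics
python3 - <<'E'
from rig import observe, viewer, env
import cv2,numpy as np
s=observe();print({k:np.round(v,3).tolist() for k,v in s.items()}); print(env.tcp_to_tips)
for n in("scene","top"):
    d=viewer.get_image(n);cv2.imwrite(f"pics/{n}0.png",d["pixels"]);print(n,np.round(d["camera_matrix"],1).tolist(),np.round(d["R"],3).tolist(),np.round(d["t"],3).tolist())
E
```

```text
pics
{'time_s': 0.0, 'q': [-88.079, 21.843, 74.384, 0.001, 83.858, -12.333], 'qvel': [0.002, 0.03, -0.035, -0.013, 0.028, 0.009], 'joint_efforts': [-0.001, -44.846, -23.128, -0.0, 0.005, 0.0], 'position': [0.135, -0.533, 0.242], 'tool_rot': [[0.246, -0.969, -0.0], [-0.969, -0.246, 0.001], [-0.001, -0.0, -1.0]], 'ft_force': [0.633, -1.564, -0.289], 'wrist_torque': [-0.013, 0.011, -0.033], 'grip_width': 0.085}
0.011
scene [[416.0, 0.0, 279.8], [0.0, 416.0, 211.1], [0.0, 0.0, 1.0]] [[-0.899, -0.437, -0.009], [-0.305, 0.641, -0.705], [0.314, -0.631, -0.709]] [0.471, 0.175, 0.871]
top [[521.9, 0.0, 270.4], [0.0, 521.9, 207.9], [0.0, 0.0, 1.0]] [[0.026, -1.0, 0.006], [-0.99, -0.027, -0.138], [0.138, -0.003, -0.99]] [-0.009, 0.55, 1.235]
```

View pics/scene0.png

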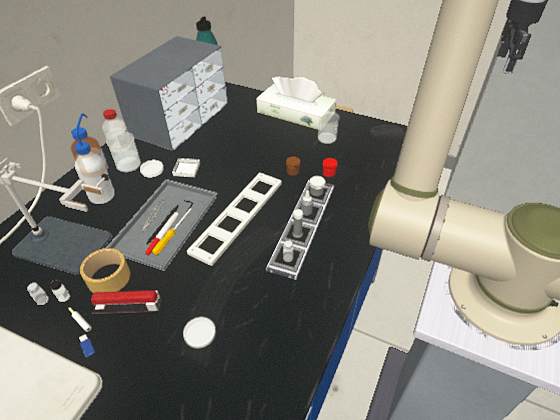

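View pics/top0.png

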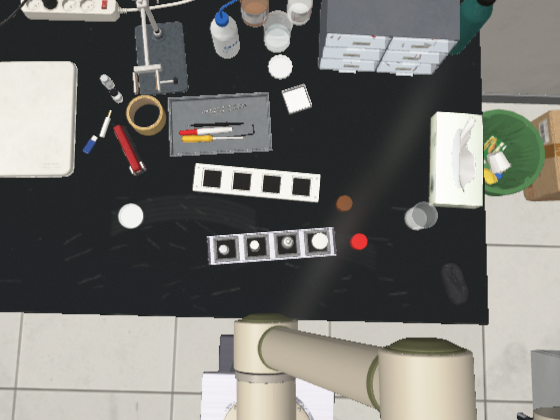

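```bash
cat > h.py <<'E'
import numpy as np,cv2
from rig import observe,viewer,env
def img(n): return viewer.get_image(n)
def cast(d,u,v,z):
    K=np.array(d["camera_matrix"]);R=np.array(d["R"]);t=np.array(d["t"])
    r=R.T@np.linalg.solve(K,[u,v,1.]);c=-R.T@t
    return c+r*(z-c[2])/r[2]
def proj(d,X):
    p=np.array(d["R"])@X+np.array(d["t"]);p=np.array(d["camera_matrix"])@p;return p[:2]/p[2]
def crop(p,x0,y0,x1,y1,s,f): cv2.imwrite(f,cv2.resize(p[y0:y1,x0:x1],None,fx=s,fy=s,interpolation=cv2.INTER_CUBIC))
E
python3 - <<'E'
from h import *
d=img("top");crop(d["pixels"],185,155,385,275,4,"pics/t1.png")
d=img("scene");crop(d["pixels"],180,145,350,285,4,"pics/s1.png")
E
```

```text
(no output)
```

View pics/t1.png

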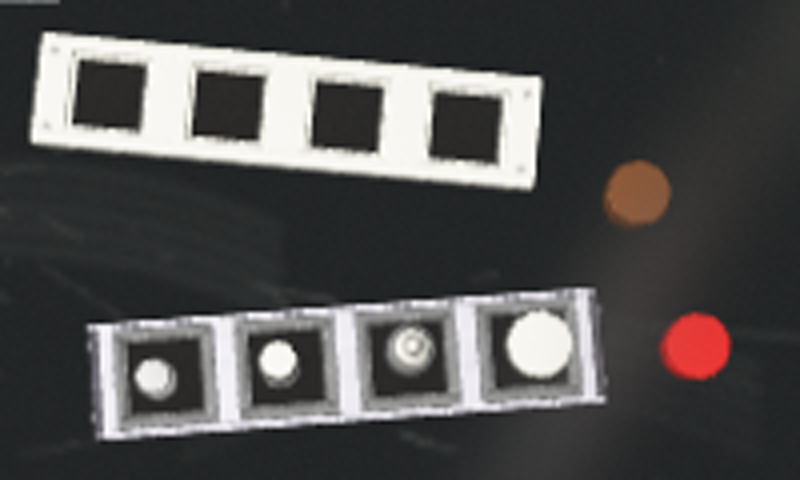

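View pics/s1.png

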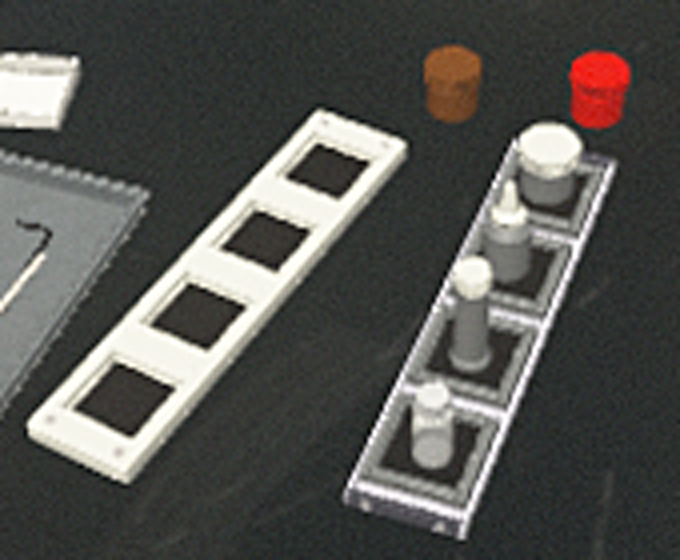

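```bash
cat > m.py <<'E'
from h import *
d=img("top");p=d["pixels"];g=cv2.cvtColor(p,cv2.COLOR_BGR2GRAY)
def comps(th,lo,hi,amin,amax,box):
    x0,y0,x1,y1=box
    m=((g>=lo)&(g<=hi)).astype(np.uint8);mm=np.zeros_like(m);mm[y0:y1,x0:x1]=m[y0:y1,x0:x1]
    n,l,s,c=cv2.connectedComponentsWithStats(mm,connectivity=4)
    return [(s[i],c[i],l==i) for i in range(1,n) if amin<s[i][4]<amax]
# rack
r=comps(0,150,255,800,9999,(185,155,330,210))
for s,c,l in r:
    cn,_=cv2.findContours(l.astype(np.uint8),cv2.RETR_EXTERNAL,cv2.CHAIN_APPROX_NONE)
    W=np.array([cast(d,u,v,.014)[:2] for u,v in cn[0][:,0,:]]).astype(np.float32)
    (c0,sz,a)=cv2.minAreaRect(W);print("rack",c0,sz,a,cv2.boxPoints((c0,sz,a)).round(4).tolist())
for s,c,l in comps(0,0,75,150,600,(195,160,320,205)):print("pocket",s,c.round(1),cast(d,*c,.008).round(4))
for nm,z,b in(("vial",.062,(215,240,232,258)),("tube",.085,(245,235,264,252)),("dropper",.079,(278,232,296,252)),("jar",.049,(308,230,332,253))):
    sub=g[b[1]:b[3],b[0]:b[2]]
    if nm in("vial","dropper"): print(nm,"\n",sub)
    for s,c,l in comps(0,190,255,20,800,b):print(nm,s,c.round(2),cast(d,*c,z).round(4))
E
python3 m.py
```

```text
rack (0.6179551482200623, 0.04226077347993851) (0.31537187099456787, 0.07095745205879211) 86.2801284790039 [[0.5723000168800354, -0.1128000020980835], [0.6431000232696533, -0.11739999800920486], [0.6636000275611877, 0.1973000019788742], [0.5928000211715698, 0.20190000534057617]]
pocket [203 170  18  17 254] [211.7 178.3] [0.626  0.1549 0.008 ]
pocket [233 173  18  17 255] [241.3 181. ] [0.621  0.0803 0.008 ]
pocket [263 176  17  17 252] [271.  183.7] [0.6163 0.0054 0.008 ]
pocket [293 178  17  17 252] [300.8 186.3] [ 0.6115 -0.0697  0.008 ]
vial 
 [[106 107  90 106 104  89  87  71  71  71  72  70  56  57  54  41  42]
 [112  94  44  43  44  43  43  43  43  42  43  43  42  43  44  43  43]
 [115 109  43  44  42  42  42  41  42  43  43  42  42  43  42  42  43]
 [123 119  43  43  43  42  42  44  43  42  42  42  43  42  43  44  44]
 [126 119  41  43  43  43  44  64  83  75  59  42  43  44  42  42  43]
 [125 120  41  45  49 105 200 193 199 200 137  87  43  42  43  42  41]
 [132 135  43  44  91 195 237 233 233 232 208 161 106  56  44  42  42]
 [139 145  42  63 151 232 238 236 234 232 228 215
[... 1881 characters left out ...]
 207 219 218 208 180 133  95  46  40  53]
 [ 43  41  41  48  77 111 133 144 144 159 161 160 138  99  61  43  43  52]
 [ 43  43  43  42  53  73 102 118 127 123 118 105  94  69  40  43  43  49]
 [ 42  42  43  43  43  50  62  77  91  92  86  73  49  44  42  42  43  47]
 [ 41  42  43  43  42  44  44  48  51  55  51  49  44  40  42  41  42  47]
 [ 60  42  41  43  41  43  42  42  41  42  41  41  43  41  42  42  43  44]
 [ 67  44  44  42  40  43  42  43  42  41  41  41  42  41  42  41  41  43]]
dropper [284 237   7   9  40] [286.6  241.38] [ 0.4667 -0.0344  0.079 ]
jar [329 230   3  23  44] [330.41 238.7 ] [ 0.4782 -0.1406  0.049 ]
jar [312 233  16  16 200] [319.54 240.58] [ 0.473  -0.1145  0.049 ]
```

Line-up of candidates (top view):
- White-capped containers on the rail, left to right: vial (223,249), tube (254,245), dropper (287,241), jar (319,241).
- Look-alikes to leave alone: brown jar (345,203) and red jar (360,242).
- Other white round things: glass dish (131,216) and a white disc (280,66).

The crops confirm the four on the rail. Targets are vial → pocket 4 (right end), tube → 3, dropper → 2, jar → 1 (left end).

>>> jog_arm --dr '[[0, 0, -0.132], [0, 0, -0.132], [0, 0, -0.132], [0, 0, -0.132], [0, 0, -0.132], [0, 0, -0.132], [0, 0, -0.132], [0, 0, -0.132], [0, 0, -0.132], [0, 0, -0.133]]' --slide '[[-0.019, -0.026, 0], [-0.016, -0.028, 0], [-0.012, -0.03, 0], [-0.008, -0.031, 0], [-0.004, -0.032, 0], [0, -0.032, 0], [0.005, -0.032, 0], [0.009, -0.031, 0], [0.013, -0.029, 0], [0.016, -0.027, 0]]' --gripper '[0.5, 0.5, 0.5, 0.5, 0.5, 0.5, 0.5, 0.5, 0.5, 0.5]' --force 30

```text
time_s: 1.25
position: [0.337, -0.2817, 0.2424]
tool_rot: [[1.0, 0.004, 0.0], [0.004, -1.0, -0.0], [0.0, 0.0, -1.0]]
ft_force: [0.7, -0.9, 0.0]
grip_width: 0.0635
```

>>> jog_arm --dr '[[0, 0, 0], [0, 0, 0], [0, 0, 0], [0, 0, 0], [0, 0, 0], [0, 0, 0], [0, 0, 0], [0, 0, 0], [0, 0, 0], [0, 0, 0]]' --slide '[[0.012, -0.044, 0.008], [0.012, -0.044, 0.008], [0.012, -0.044, 0.008], [0.012, -0.044, 0.008], [0.012, -0.044, 0.008], [0.012, -0.044, 0.008], [0.012, -0.044, 0.008], [0.013, -0.044, 0.008], [0.013, -0.045, 0.008], [0, 0, 0]]' --gripper '[0.5, 0.5, 0.5, 0.5, 0.5, 0.5, 0.5, 0.5, 0.5, 0.5]'

```text
time_s: 2.25
position: [0.4468, 0.1182, 0.1694]
tool_rot: [[1.0, 0.005, -0.001], [0.005, -1.0, 0.001], [-0.001, -0.001, -1.0]]
ft_force: [-0.3, -1.2, 0.1]
grip_width: 0.0643
```

Run:
```python
from h import *
s=observe();print(s["position"],s["tool_rot"])
d=img("wrist");print(np.round(d["camera_matrix"],1).tolist());cv2.imwrite("pics/w1.png",d["pixels"])
R=np.array(d["R"]);print(R.round(3).tolist(),(-R.T@d["t"]).round(3))
```

```text
[0.44679603 0.11824461 0.16935083] [[ 9.99987564e-01  4.85446827e-03 -1.14308598e-03]
 [ 4.85556346e-03 -9.99987753e-01  9.57283816e-04]
 [-1.13842488e-03 -9.62822238e-04 -9.99998888e-01]]
[[325.2, 0.0, 281.2], [0.0, 325.2, 211.2], [0.0, 0.0, 1.0]]
[[1.0, 0.004, -0.002], [0.005, -0.961, 0.277], [-0.001, -0.277, -0.961]] [0.445 0.188 0.301]
```

View pics/w1.png

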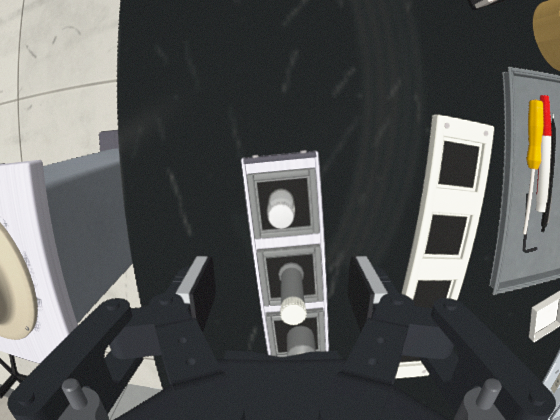

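```bash
cat >> h.py <<'E'
def castw(d,u,v,z):
    K=np.array(d["camera_matrix"]);a=(u-K[0,2])/K[0,0];b=(v-K[1,2])/K[1,1];r=np.hypot(a,b)
    k=np.sin(r)/r if r>1e-9 else 1
    ray=np.array(d["R"]).T@np.array([a*k,b*k,np.cos(r)]);c=-np.array(d["R"]).T@np.array(d["t"])
    return c+ray*(z-c[2])/ray[2]
E
python3 - <<'E'
from h import *
d=img("wrist")
g=cv2.cvtColor(d["pixels"],cv2.COLOR_BGR2GRAY)
for nm,z,(x0,y0,x1,y1) in(("vial",.062,(263,180,300,232)),("tube",.085,(276,290,308,324))):
    m=(g[y0:y1,x0:x1]>225).astype(np.uint8);n,l,s,c=cv2.connectedComponentsWithStats(m)
    for i in range(1,n):
        if s[i][4]>60:u=c[i]+[x0,y0];print(nm,s[i],u,castw(d,*u,z))
crop(d["pixels"],240,150,330,330,3,"pics/w1c.png")
E
```

```text
vial [  7  22  23  23 418] [280.70574163 212.86363636] [0.4441513  0.11560496 0.062     ]
tube [  5  11  25  21 389] [293.20565553 311.41131105] [0.45425262 0.0414919  0.085     ]
```

View pics/w1c.png

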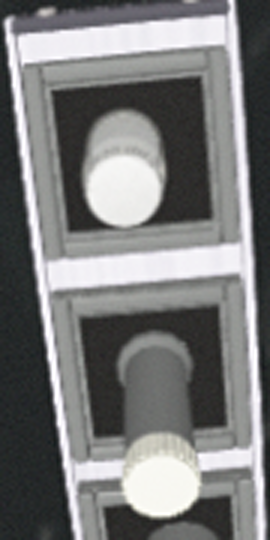

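>>> jog_arm --dr '[[0, 0, 0], [0, 0, 0], [0, 0, 0], [0, 0, 0], [0, 0, 0], [0, 0, 0], [0, 0, 0], [0, 0, 0], [0, 0, 0], [0, 0, 0]]' --slide '[[-0.001, 0.002, 0.03], [0, 0, 0.035], [0, 0, 0.03], [0, 0, 0.025], [0, 0, 0.015], [0, 0, 0.002], [0, 0, 0], [0, 0, 0], [0, 0, 0], [0, 0, 0]]' --gripper '[0.5, 0.5, 0.5, 0.5, 0.5, 0.5, 0.5, -0.6, -0.6, -0.6]'

```text
time_s: 3.35
position: [0.4461, 0.1119, 0.0341]
tool_rot: [[1.0, -0.001, 0.002], [-0.001, -1.0, -0.0], [0.002, 0.0, -1.0]]
ft_force: [-1.6, -0.7, 8.8]
grip_width: 0.0237
```

Run:
```python
from h import *
s=observe();print(s["position"],s["grip_width"],s["ft_force"])
d=img("scene");crop(d["pixels"],230,145,350,285,4,"pics/s2.png")
```

```text
[0.44608871 0.11192589 0.03406399] 0.02370983110818682 [-1.58262804 -0.7424205   8.78781836]
```

View pics/s2.png

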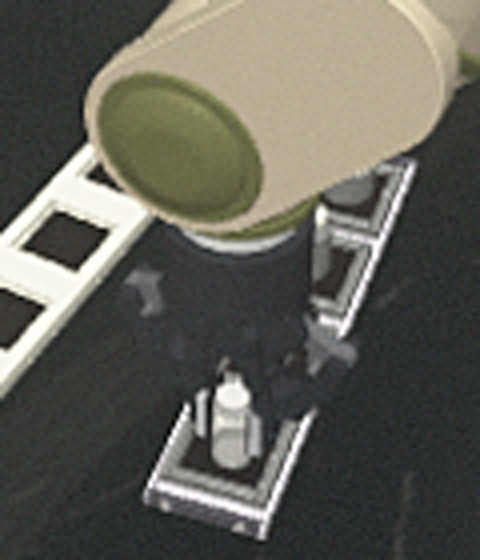

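Run:
```python
from h import *
s=observe();print(s["time_s"],s["position"],s["grip_width"],s["ft_force"],s["wrist_torque"],s["qvel"])
d=img("wrist");cv2.imwrite("pics/w2.png",d["pixels"])
```

```text
3.4 [0.44609369 0.11194858 0.03410146] 0.023406460703127872 [-0.95686799 -1.09372297  6.38712412] [-0.18086358  0.11193252  0.03452606] [ 0.04543024  0.08738156 -0.08684225 -0.10054185  0.01236115  0.01427303]
```

View pics/w2.png

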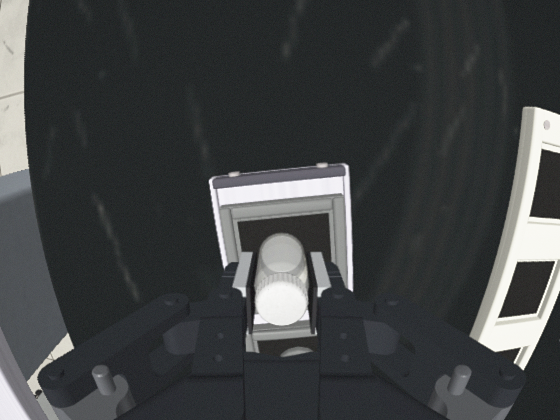

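>>> jog_arm --dr '[[0, 0, 0], [0, 0, 0], [0, 0, 0], [0, 0, 0], [0, 0, 0], [0, 0, 0], [0, 0, 0], [0, 0, 0], [0, 0, 0], [0, 0, 0]]' --slide '[[0, 0, 0], [0, 0, -0.005], [0, 0, -0.01], [0, 0, -0.02], [0, 0, -0.02], [0, 0, -0.02], [0, 0, -0.015], [0, 0, 0], [0, 0, 0], [0, 0, 0]]' --gripper '[-0.6, -0.6, -0.6, -0.6, -0.6, -0.6, -0.6, -0.6, -0.6, -0.6]'

```text
time_s: 4.45
position: [0.4453, 0.112, 0.1227]
tool_rot: [[1.0, -0.001, -0.001], [-0.001, -1.0, 0.0], [-0.001, -0.0, -1.0]]
ft_force: [0.1, -0.7, 0.2]
grip_width: 0.0236
```

Run:
```python
from h import *
s=observe();print(s["position"],s["grip_width"],s["ft_force"])
d=img("wrist");crop(d["pixels"],180,130,380,400,2.2,"pics/w3.png")
```

```text
[0.44527754 0.11199396 0.12270923] 0.023642152882065146 [ 0.12476177 -0.68015766  0.2174731 ]
```

View pics/w3.png

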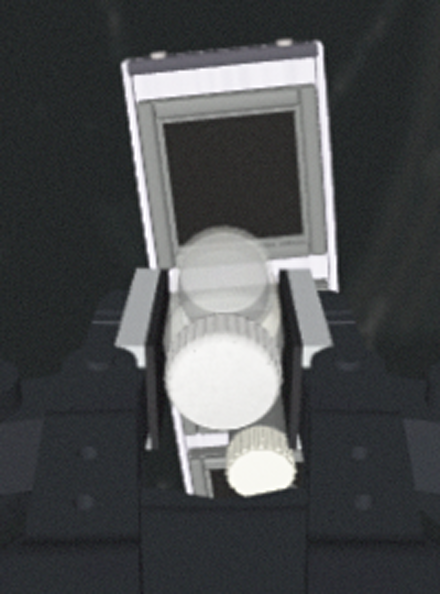

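>>> jog_arm --dr '[[0, 0, 0], [0, 0, 0], [0, 0, 0], [0, 0, 0], [0, 0, 0], [0, 0, 0], [0, 0, 0], [0, 0, 0], [0, 0, 0], [0, 0, 0]]' --slide '[[0.012, 0.012, 0], [0.022, 0.025, 0], [0.027, 0.03, 0], [0.028, 0.032, 0], [0.028, 0.032, 0], [0.025, 0.028, 0], [0.016, 0.018, 0], [0.008, 0.008, 0], [0, 0, 0], [0, 0, 0]]' --gripper '[-0.6, -0.6, -0.6, -0.6, -0.6, -0.6, -0.6, -0.6, -0.6, -0.6]'

```text
time_s: 5.5
position: [0.6109, -0.0725, 0.1229]
tool_rot: [[1.0, -0.001, -0.001], [-0.001, -1.0, 0.001], [-0.001, -0.001, -1.0]]
ft_force: [-0.3, 0.3, -0.0]
grip_width: 0.0234
```

Run:
```python
from h import *
s=observe();print(s["position"],s["grip_width"],s["ft_force"])
d=img("wrist");crop(d["pixels"],130,130,430,400,2.2,"pics/w4.png")
```

```text
[ 0.61092731 -0.07254843  0.1229321 ] 0.023401715626710347 [-0.28152479  0.29933756 -0.0083335 ]
```

View pics/w4.png

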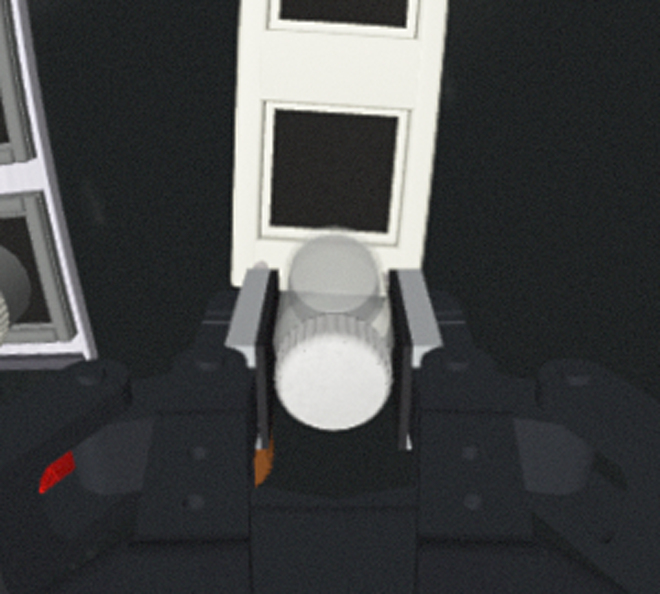

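>>> jog_arm --dr '[[0, 0, 0], [0, 0, 0], [0, 0, 0], [0, 0, 0], [0, 0, 0], [0, 0, 0], [0, 0, 0], [0, 0, 0], [0, 0, 0], [0, 0, 0]]' --slide '[[0, 0, 0.015], [0, 0, 0.025], [0, 0, 0.025], [0, 0, 0.015], [0, 0, 0.008], [0, 0, 0.003], [0, 0, 0], [0, 0, 0], [0, 0, 0], [0, 0, 0]]' --gripper '[-0.6, -0.6, -0.6, -0.6, -0.6, -0.6, -0.6, -0.6, -0.6, -0.6]'

```text
time_s: 6.55
position: [0.6117, -0.0732, 0.0329]
tool_rot: [[1.0, -0.001, 0.001], [-0.001, -1.0, -0.0], [0.001, 0.0, -1.0]]
ft_force: [-0.0, -0.2, -0.9]
grip_width: 0.0234
```

Run:
```python
from h import *
s=observe();print(s["position"],s["grip_width"],s["ft_force"])
d=img("wrist");crop(d["pixels"],130,130,430,400,2.2,"pics/w5.png")
```

```text
[ 0.61173706 -0.07320369  0.03286805] 0.02341832006215449 [-0.03089383 -0.18873329 -0.89175049]
```

View pics/w5.png

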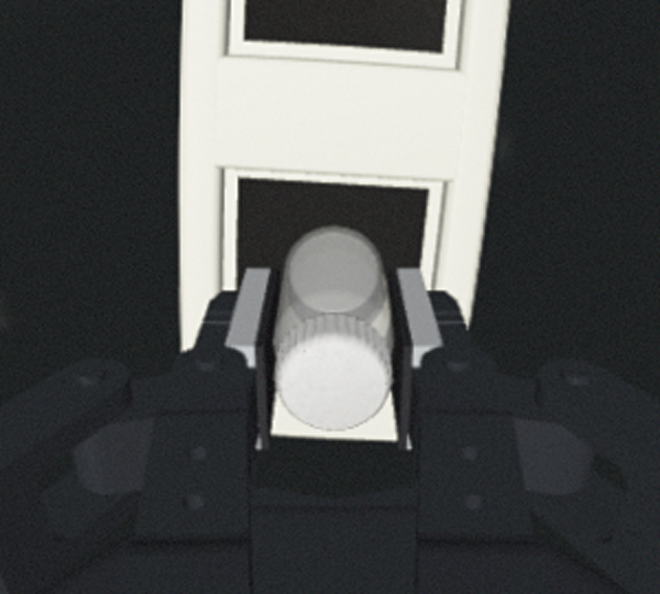

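>>> jog_arm --dr '[[0, 0, 0], [0, 0, 0], [0, 0, 0], [0, 0, 0], [0, 0, 0], [0, 0, 0], [0, 0, 0], [0, 0, 0], [0, 0, 0], [0, 0, 0]]' --slide '[[0, 0, 0.001], [0, 0, 0.001], [0, 0, 0], [0, 0, 0], [0, 0, 0], [0, 0, 0], [0, 0, 0], [0, 0, -0.015], [0, 0, -0.03], [0, 0, -0.035]]' --gripper '[-0.6, -0.6, -0.6, -0.35, -0.2, 0.1, 0.4, 0.5, 0.5, 0.5]'

```text
time_s: 7.6
position: [0.611, -0.073, 0.1103]
tool_rot: [[1.0, -0.001, -0.003], [-0.001, -1.0, 0.001], [-0.003, -0.001, -1.0]]
ft_force: [0.3, -0.1, -0.1]
grip_width: 0.0645
```

Run:
```python
from h import *
s=observe();print(s["position"],s["grip_width"],s["ft_force"])
d=img("wrist");crop(d["pixels"],130,130,430,400,2.2,"pics/w6.png")
```

```text
[ 0.61097675 -0.07301916  0.11026005] 0.06446700865475936 [ 0.31801231 -0.07702451 -0.05445877]
```

View pics/w6.png

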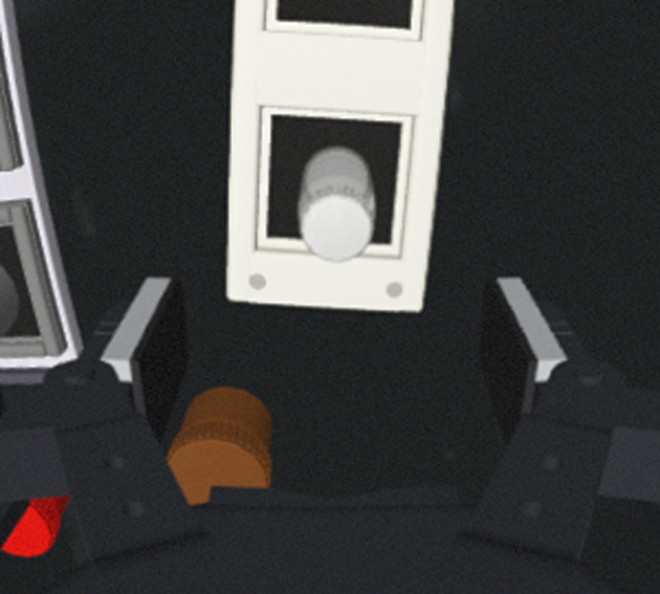

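>>> jog_arm --dr '[[0, 0, 0], [0, 0, 0], [0, 0, 0], [0, 0, 0], [0, 0, 0], [0, 0, 0], [0, 0, 0], [0, 0, 0], [0, 0, 0], [0, 0, 0]]' --slide '[[-0.01, -0.007, -0.01], [-0.025, -0.018, -0.006], [-0.032, -0.024, 0], [-0.035, -0.026, 0], [-0.03, -0.022, 0], [-0.016, -0.012, 0], [-0.0075, -0.0055, 0], [0, 0, 0], [0, 0, 0], [0, 0, 0]]' --gripper '[0.5, 0.5, 0.5, 0.5, 0.5, 0.5, 0.5, 0.5, 0.5, 0.5]'

```text
time_s: 8.65
position: [0.457, 0.0409, 0.1262]
tool_rot: [[1.0, -0.002, 0.0], [-0.002, -1.0, -0.0], [0.0, 0.0, -1.0]]
ft_force: [0.6, 0.0, 0.4]
grip_width: 0.0637
```

Run:
```python
from h import *
s=observe();print(s["position"],s["grip_width"],s["ft_force"])
d=img("wrist");cv2.imwrite("pics/w7.png",d["pixels"])
```

```text
[0.45696073 0.04090302 0.12615329] 0.0637113048722638 [0.60514507 0.03646453 0.38875557]
```

View pics/w7.png

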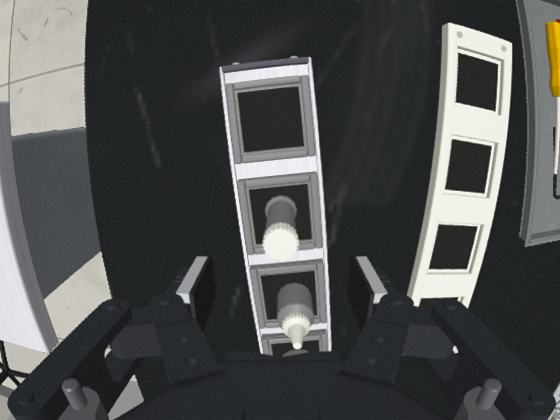

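>>> jog_arm --dr '[[0, 0, 0], [0, 0, 0], [0, 0, 0], [0, 0, 0], [0, 0, 0], [0, 0, 0], [0, 0, 0], [0, 0, 0], [0, 0, 0], [0, 0, 0]]' --slide '[[-0.001, -0.001, 0.02], [0, 0, 0.03], [0, 0, 0.025], [0, 0, 0.012], [0, 0, 0.005], [0, 0, 0], [0, 0, 0], [0, 0, 0], [0, 0, 0], [0, 0, 0]]' --gripper '[0.5, 0.5, 0.5, 0.5, 0.5, 0.1, -0.3, -0.7, -0.7, -0.7]'

```text
time_s: 9.7
position: [0.4557, 0.0424, 0.035]
tool_rot: [[1.0, -0.001, 0.002], [-0.001, -1.0, -0.0], [0.002, 0.0, -1.0]]
ft_force: [1.1, -0.7, 5.5]
grip_width: 0.0187
```

>>> jog_arm --dr '[[0, 0, 0], [0, 0, 0], [0, 0, 0], [0, 0, 0], [0, 0, 0], [0, 0, 0], [0, 0, 0], [0, 0, 0], [0, 0, 0], [0, 0, 0]]' --slide '[[0, 0, 0], [0, 0, 0], [0, 0, 0], [0, 0, 0], [0, 0, -0.005], [0, 0, -0.015], [0, 0, -0.025], [0, 0, -0.025], [0, 0, -0.02], [0, 0, -0.01]]' --gripper '[-0.7, -0.7, -0.7, -0.7, -0.7, -0.7, -0.7, -0.7, -0.7, -0.7]'

```text
time_s: 10.7
position: [0.4555, 0.0425, 0.136]
tool_rot: [[1.0, -0.001, 0.002], [-0.001, -1.0, -0.0], [0.002, 0.0, -1.0]]
ft_force: [-0.3, 0.0, -1.1]
grip_width: 0.0185
```

Run:
```python
from h import *
s=observe();print(s["position"],s["grip_width"],s["ft_force"])
d=img("wrist");cv2.imwrite("pics/w8.png",d["pixels"])
```

```text
[0.45545498 0.04252801 0.13603036] 0.018502806314208562 [-0.3396926   0.03971545 -1.14914989]
```

View pics/w8.png

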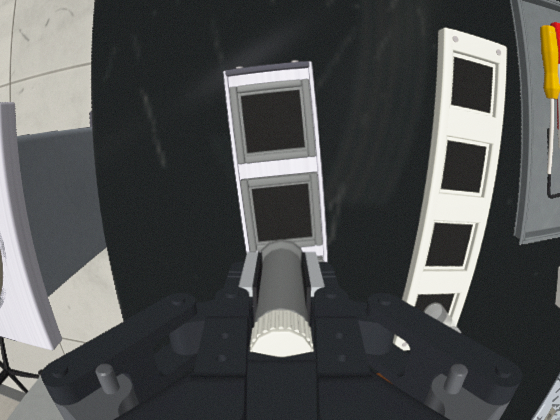

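>>> jog_arm --dr '[[0, 0, 0], [0, 0, 0], [0, 0, 0], [0, 0, 0], [0, 0, 0], [0, 0, 0], [0, 0, 0], [0, 0, 0], [0, 0, 0], [0, 0, 0]]' --slide '[[0.01, 0.002, 0], [0.025, 0.006, 0], [0.035, 0.008, 0], [0.035, 0.008, 0], [0.03, 0.007, 0], [0.017, 0.004, 0], [0.0085, 0.0015, 0], [0, 0, 0.01], [0, 0, 0.02], [0, 0, 0.02]]' --gripper '[-0.7, -0.7, -0.7, -0.7, -0.7, -0.7, -0.7, -0.7, -0.7, -0.7]'

```text
time_s: 11.75
position: [0.6145, 0.0062, 0.0828]
tool_rot: [[1.0, -0.001, -0.001], [-0.001, -1.0, 0.0], [-0.001, -0.0, -1.0]]
ft_force: [0.4, 0.5, -0.6]
grip_width: 0.0189
```

Run:
```python
from h import *
s=observe();print(s["position"],s["grip_width"],s["ft_force"])
d=img("wrist");crop(d["pixels"],130,130,430,400,2.2,"pics/w9.png")
```

```text
[0.61450917 0.0062423  0.08278937] 0.018948970386134027 [ 0.36743217  0.49567988 -0.59864601]
```

View pics/w9.png

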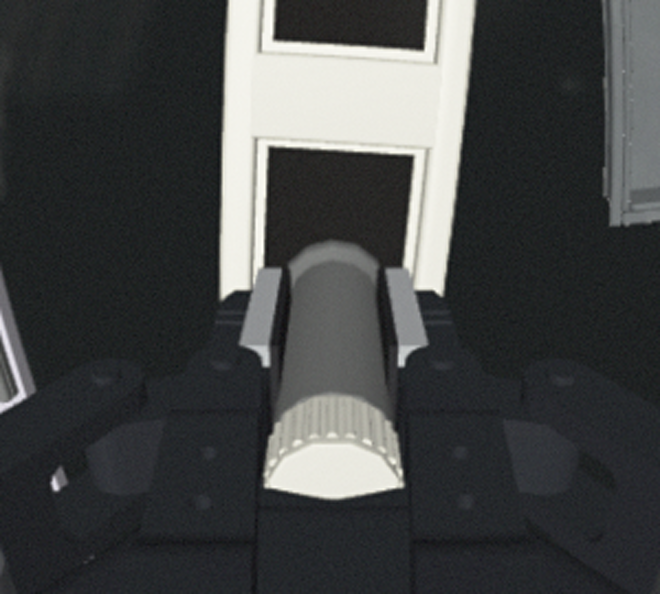

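>>> jog_arm --dr '[[0, 0, 0], [0, 0, 0], [0, 0, 0], [0, 0, 0], [0, 0, 0], [0, 0, 0], [0, 0, 0], [0, 0, 0], [0, 0, 0], [0, 0, 0]]' --slide '[[0.001, 0, 0.015], [0, 0, 0.015], [0, 0, 0.01], [0, 0, 0.006], [0, 0, 0.003], [0, 0, 0.001], [0, 0, 0], [0, 0, 0], [0, 0, 0], [0, 0, 0]]' --gripper '[-0.7, -0.7, -0.7, -0.7, -0.7, -0.7, -0.7, -0.7, -0.7, -0.7]'

```text
time_s: 12.8
position: [0.6167, 0.0058, 0.0346]
tool_rot: [[1.0, -0.001, 0.0], [-0.001, -1.0, -0.0], [0.0, 0.0, -1.0]]
ft_force: [-0.3, 0.8, -1.5]
grip_width: 0.0187
```

>>> jog_arm --dr '[[0, 0, 0], [0, 0, 0], [0, 0, 0], [0, 0, 0], [0, 0, 0], [0, 0, 0], [0, 0, 0], [0, 0, 0], [0, 0, 0], [0, 0, 0]]' --slide '[[0, 0, 0.001], [0, 0, 0.001], [0, 0, 0], [0, 0, 0], [0, 0, 0], [0, 0, 0], [0, 0, 0], [0, 0, -0.02], [0, 0, -0.03], [0, 0, -0.04]]' --gripper '[-0.7, -0.7, -0.7, -0.4, -0.2, 0.1, 0.4, 0.5, 0.5, 0.5]'

```text
time_s: 13.8
position: [0.6158, 0.0059, 0.122]
tool_rot: [[1.0, -0.001, -0.003], [-0.001, -1.0, 0.001], [-0.003, -0.001, -1.0]]
ft_force: [0.8, 0.1, -0.4]
grip_width: 0.064
```

Run:
```python
from h import *
s=observe();print(s["position"],s["grip_width"],s["ft_force"])
d=img("wrist");cv2.imwrite("pics/w10.png",d["pixels"])
```

```text
[0.61583072 0.00593286 0.12204066] 0.06402544106187061 [ 0.80829735  0.10089259 -0.43479194]
```

View pics/w10.png

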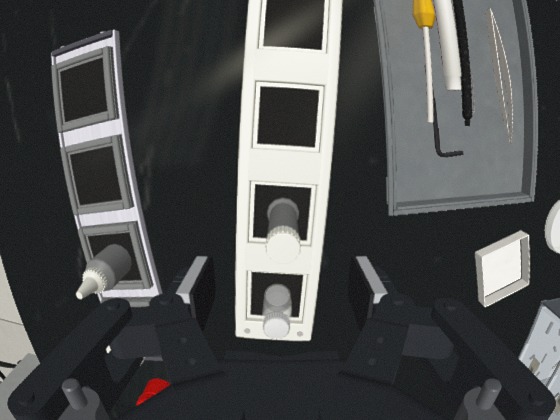

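>>> jog_arm --dr '[[0, 0, 0], [0, 0, 0], [0, 0, 0], [0, 0, 0], [0, 0, 0], [0, 0, 0], [0, 0, 0], [0, 0, 0], [0, 0, 0], [0, 0, 0]]' --slide '[[-0.01, 0.002, -0.01], [-0.025, 0.007, 0], [-0.032, 0.009, 0], [-0.034, 0.01, 0], [-0.026, 0.008, 0], [-0.015, 0.004, 0], [-0.007, 0.002, 0], [0, 0, 0], [0, 0, 0], [0, 0, 0]]' --gripper '[0.5, 0.5, 0.5, 0.5, 0.5, 0.5, 0.5, 0.5, 0.5, 0.5]'

```text
time_s: 14.85
position: [0.4682, -0.0359, 0.1321]
tool_rot: [[1.0, -0.001, 0.0], [-0.001, -1.0, 0.0], [0.0, -0.0, -1.0]]
ft_force: [0.6, 0.2, 0.3]
grip_width: 0.0638
```

Run:
```python
from h import *
s=observe();print(s["position"],s["grip_width"],s["ft_force"])
d=img("wrist");crop(d["pixels"],130,130,430,400,2.2,"pics/w11.png")
for u,v,z in((280,243,.045),(283,240,.051)):print(castw(d,u,v,z))
```

```text
[ 0.4681525  -0.03593054  0.13214424] 0.0638032154955484 [0.6477157  0.23242649 0.2649137 ]
[ 0.46539831 -0.05307426  0.045     ]
[ 0.46753584 -0.04842262  0.051     ]
```

View pics/w11.png

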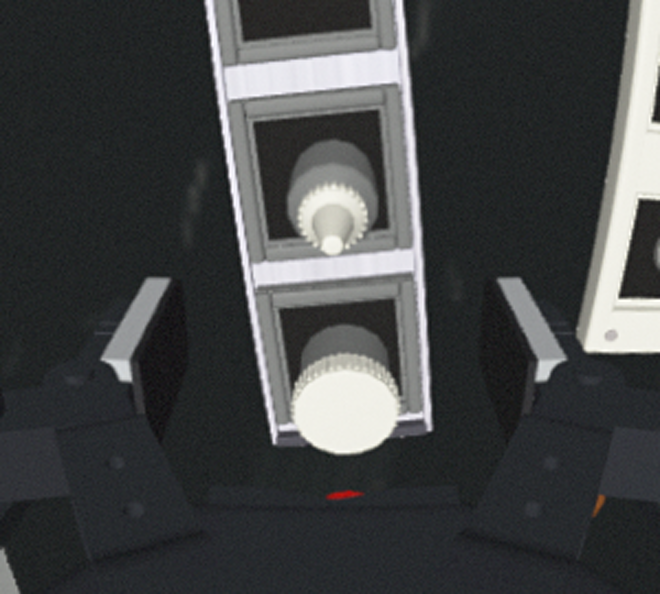

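Run:
```python
from h import *
d=img("wrist")
for u,v,z in((281.4,227.7,.051),(281,239.5,.079),(286.8,312.5,.049)):print(castw(d,u,v,z))
```

```text
[ 0.46635665 -0.03927228  0.051     ]
[ 0.466124   -0.03721038  0.079     ]
[ 0.47051737 -0.11052096  0.049     ]
```

>>> jog_arm --dr '[[0, 0, 0], [0, 0, 0], [0, 0, 0], [0, 0, 0], [0, 0, 0], [0, 0, 0], [0, 0, 0], [0, 0, 0], [0, 0, 0], [0, 0, 0]]' --slide '[[-0.001, 0.0015, 0.02], [0, 0, 0.03], [0, 0, 0.026], [0, 0, 0.016], [0, 0, 0.008], [0, 0, 0.002], [0, 0, 0], [0, 0, 0], [0, 0, 0], [0, 0, 0]]' --gripper '[0.5, 0.5, 0.5, 0.5, 0.5, 0.5, 0.2, -0.1, -0.5, -0.5]'

```text
time_s: 15.95
position: [0.467, -0.0376, 0.0311]
tool_rot: [[1.0, -0.001, 0.002], [-0.001, -1.0, -0.001], [0.002, 0.001, -1.0]]
ft_force: [-0.5, 0.4, 6.6]
grip_width: 0.029
```

>>> jog_arm --dr '[[0, 0, 0], [0, 0, 0], [0, 0, 0], [0, 0, 0], [0, 0, 0], [0, 0, 0], [0, 0, 0], [0, 0, 0], [0, 0, 0], [0, 0, 0]]' --slide '[[0, 0, 0], [0, 0, 0], [0, 0, 0], [0, 0, 0], [0, 0, -0.005], [0, 0, -0.015], [0, 0, -0.025], [0, 0, -0.025], [0, 0, -0.02], [0, 0, -0.01]]' --gripper '[-0.5, -0.5, -0.5, -0.5, -0.5, -0.5, -0.5, -0.5, -0.5, -0.5]'

```text
time_s: 16.95
position: [0.467, -0.0376, 0.1321]
tool_rot: [[1.0, -0.001, 0.003], [-0.001, -1.0, -0.001], [0.003, 0.001, -1.0]]
ft_force: [1.0, 0.5, -0.5]
grip_width: 0.0291
```

Run:
```python
from h import *
s=observe();print(s["position"],s["grip_width"],s["ft_force"])
d=img("wrist");cv2.imwrite("pics/w12.png",d["pixels"])
```

```text
[ 0.46696985 -0.03760234  0.13213008] 0.029063609534578174 [ 0.96024263  0.45045272 -0.52161749]
```

View pics/w12.png

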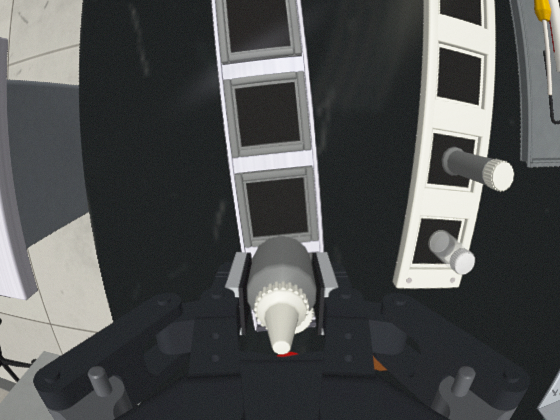

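>>> jog_arm --dr '[[0, 0, 0], [0, 0, 0], [0, 0, 0], [0, 0, 0], [0, 0, 0], [0, 0, 0], [0, 0, 0], [0, 0, 0], [0, 0, 0], [0, 0, 0]]' --slide '[[0.01, -0.007, 0], [0.022, -0.017, 0], [0.03, -0.023, 0], [0.032, -0.025, 0], [0.03, -0.023, 0], [0.02, -0.015, 0], [0.0095, -0.0075, 0], [0, 0, 0.01], [0, 0, 0.02], [0, 0, 0.02]]' --gripper '[-0.5, -0.5, -0.5, -0.5, -0.5, -0.5, -0.5, -0.5, -0.5, -0.5]'

```text
time_s: 18.0
position: [0.6193, 0.0798, 0.078]
tool_rot: [[1.0, -0.001, -0.002], [-0.001, -1.0, 0.0], [-0.002, -0.0, -1.0]]
ft_force: [0.1, -0.3, -0.7]
grip_width: 0.0293
```

Run:
```python
from h import *
s=observe();print(s["position"],s["grip_width"],s["ft_force"])
d=img("wrist");crop(d["pixels"],130,130,430,400,2.2,"pics/w13.png")
```

```text
[0.61933203 0.07984044 0.07803622] 0.02925244691683893 [ 0.13414329 -0.26147771 -0.71130233]
```

View pics/w13.png

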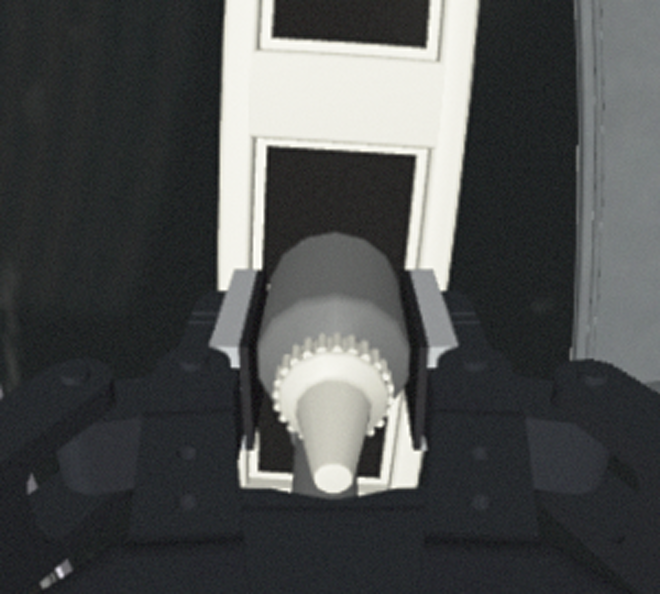

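>>> jog_arm --dr '[[0, 0, 0], [0, 0, 0], [0, 0, 0], [0, 0, 0], [0, 0, 0], [0, 0, 0], [0, 0, 0], [0, 0, 0], [0, 0, 0], [0, 0, 0]]' --slide '[[0, 0, 0.015], [0, 0, 0.015], [0, 0, 0.01], [0, 0, 0.006], [0, 0, 0.003], [0, 0, 0.001], [0, 0, 0], [0, 0, 0], [0, 0, 0], [0, 0, 0]]' --gripper '[-0.5, -0.5, -0.5, -0.5, -0.5, -0.5, -0.5, -0.5, -0.5, -0.5]'

```text
time_s: 19.05
position: [0.6203, 0.0798, 0.0306]
tool_rot: [[1.0, -0.001, 0.0], [-0.001, -1.0, -0.0], [0.0, 0.0, -1.0]]
ft_force: [0.6, -0.1, -0.4]
grip_width: 0.0289
```

>>> jog_arm --dr '[[0, 0, 0], [0, 0, 0], [0, 0, 0], [0, 0, 0], [0, 0, 0], [0, 0, 0], [0, 0, 0], [0, 0, 0], [0, 0, 0], [0, 0, 0]]' --slide '[[0, 0, 0.001], [0, 0, 0.001], [0, 0, 0], [0, 0, 0], [0, 0, 0], [0, 0, 0], [0, 0, 0], [0, 0, -0.02], [0, 0, -0.03], [0, 0, -0.04]]' --gripper '[-0.5, -0.5, -0.5, -0.2, 0, 0.2, 0.4, 0.5, 0.5, 0.5]'

```text
time_s: 20.05
position: [0.6194, 0.0798, 0.118]
tool_rot: [[1.0, -0.001, -0.003], [-0.001, -1.0, 0.0], [-0.003, -0.0, -1.0]]
ft_force: [0.6, 0.4, 0.0]
grip_width: 0.0642
```

Run:
```python
from h import *
s=observe();print(s["position"],s["grip_width"],s["ft_force"])
d=img("wrist");cv2.imwrite("pics/w14.png",d["pixels"])
```

```text
[0.61939665 0.07984052 0.11797737] 0.06417587888997335 [0.60142701 0.38808164 0.00643535]
```

View pics/w14.png

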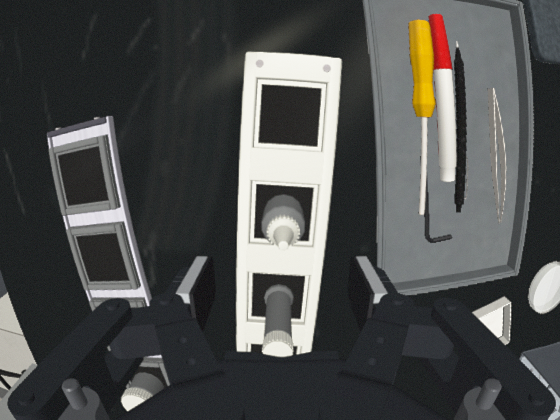

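>>> jog_arm --dr '[[0, 0, 0], [0, 0, 0], [0, 0, 0], [0, 0, 0], [0, 0, 0], [0, 0, 0], [0, 0, 0], [0, 0, 0], [0, 0, 0], [0, 0, 0]]' --slide '[[-0.01, 0.013, -0.012], [-0.02, 0.026, 0], [-0.026, 0.034, 0], [-0.028, 0.036, 0], [-0.027, 0.036, 0], [-0.02, 0.026, 0], [-0.011, 0.014, 0], [-0.006, 0.007, 0], [0, 0, 0], [0, 0, 0]]' --gripper '[0.5, 0.5, 0.5, 0.5, 0.5, 0.5, 0.5, 0.5, 0.5, 0.5]'

```text
time_s: 21.1
position: [0.4725, -0.1116, 0.1303]
tool_rot: [[1.0, -0.001, 0.0], [-0.001, -1.0, 0.0], [0.0, -0.0, -1.0]]
ft_force: [0.4, 0.1, -0.5]
grip_width: 0.0641
```

Run:
```python
from h import *
s=observe();print(s["position"],s["grip_width"],s["ft_force"])
d=img("wrist");crop(d["pixels"],130,130,430,400,2.2,"pics/w15.png")
```

```text
[ 0.47246489 -0.11157668  0.13034444] 0.06409794952934766 [ 0.37696456  0.07686565 -0.49164255]
```

View pics/w15.png

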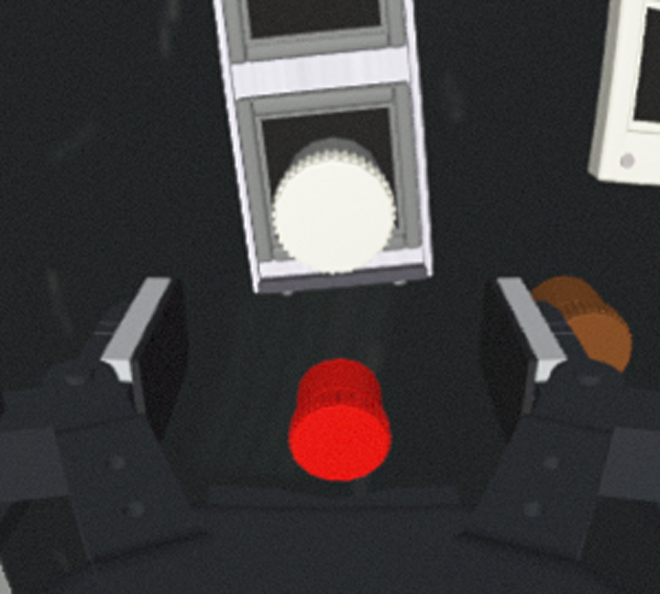

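>>> jog_arm --dr '[[0, 0, 0], [0, 0, 0], [0, 0, 0], [0, 0, 0], [0, 0, 0], [0, 0, 0], [0, 0, 0], [0, 0, 0], [0, 0, 0], [0, 0, 0]]' --slide '[[-0.001, 0.0025, 0.02], [0, 0, 0.03], [0, 0, 0.024], [0, 0, 0.014], [0, 0, 0.007], [0, 0, 0.002], [0, 0, 0], [0, 0, 0], [0, 0, 0], [0, 0, 0]]' --gripper '[0.5, 0.5, 0.5, 0.5, 0.5, 0.5, 0.3, 0.1, -0.3, -0.3]'

```text
time_s: 22.15
position: [0.4714, -0.1147, 0.0341]
tool_rot: [[1.0, -0.001, 0.001], [-0.001, -1.0, -0.001], [0.001, 0.001, -1.0]]
ft_force: [-1.2, 1.1, 6.2]
grip_width: 0.0359
```

>>> jog_arm --dr '[[0, 0, 0], [0, 0, 0], [0, 0, 0], [0, 0, 0], [0, 0, 0], [0, 0, 0], [0, 0, 0], [0, 0, 0], [0, 0, 0], [0, 0, 0]]' --slide '[[0, 0, 0], [0, 0, 0], [0, 0, 0], [0, 0, 0], [0, 0, -0.005], [0, 0, -0.015], [0, 0, -0.025], [0, 0, -0.025], [0, 0, -0.02], [0, 0, -0.01]]' --gripper '[-0.3, -0.3, -0.3, -0.3, -0.3, -0.3, -0.3, -0.3, -0.3, -0.3]'

```text
time_s: 23.15
position: [0.4714, -0.1147, 0.1351]
tool_rot: [[1.0, -0.001, 0.002], [-0.001, -1.0, -0.001], [0.002, 0.001, -1.0]]
ft_force: [0.1, 0.6, -0.4]
grip_width: 0.0354
```

Run:
```python
from h import *
s=observe();print(s["position"],s["grip_width"],s["ft_force"])
d=img("wrist");cv2.imwrite("pics/w16.png",d["pixels"])
```

```text
[ 0.47135344 -0.11471733  0.13512812] 0.035446592772992315 [ 0.1138113   0.64840685 -0.42411485]
```

View pics/w16.png

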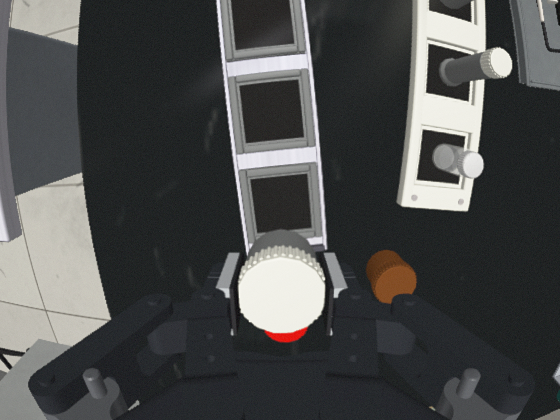

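>>> jog_arm --dr '[[0, 0, 0], [0, 0, 0], [0, 0, 0], [0, 0, 0], [0, 0, 0], [0, 0, 0], [0, 0, 0], [0, 0, 0], [0, 0, 0], [0, 0, 0]]' --slide '[[0.006, -0.01, 0], [0.014, -0.024, 0], [0.02, -0.036, 0], [0.023, -0.04, 0], [0.023, -0.04, 0], [0.023, -0.04, 0], [0.021, -0.037, 0], [0.014, -0.025, 0], [0.007, -0.012, 0], [0.003, -0.006, 0]]' --gripper '[-0.3, -0.3, -0.3, -0.3, -0.3, -0.3, -0.3, -0.3, -0.3, -0.3]'

```text
time_s: 24.2
position: [0.625, 0.1574, 0.1313]
tool_rot: [[1.0, 0.001, -0.003], [0.001, -1.0, 0.0], [-0.003, -0.0, -1.0]]
ft_force: [0.4, 0.0, -0.6]
grip_width: 0.0352
```

>>> jog_arm --dr '[[0, 0, 0], [0, 0, 0], [0, 0, 0], [0, 0, 0], [0, 0, 0], [0, 0, 0], [0, 0, 0], [0, 0, 0], [0, 0, 0], [0, 0, 0]]' --slide '[[0, 0, 0.005], [0, 0, 0.015], [0, 0, 0.02], [0, 0, 0.015], [0, 0, 0.005], [0, 0, 0], [0, 0, 0], [0, 0, 0], [0, 0, 0], [0, 0, 0]]' --gripper '[-0.3, -0.3, -0.3, -0.3, -0.3, -0.3, -0.3, -0.3, -0.3, -0.3]'

```text
time_s: 25.2
position: [0.6254, 0.1553, 0.0738]
tool_rot: [[1.0, -0.001, 0.001], [-0.001, -1.0, 0.0], [0.001, -0.0, -1.0]]
ft_force: [0.0, -0.1, -0.6]
grip_width: 0.0358
```

Run:
```python
from h import *
s=observe();print(s["position"],s["grip_width"],s["ft_force"])
d=img("wrist");crop(d["pixels"],130,130,430,400,2.2,"pics/w17.png")
```

```text
[0.62541117 0.1553246  0.07379294] 0.035837276387509436 [ 0.0060656  -0.09050952 -0.5517807 ]
```

View pics/w17.png

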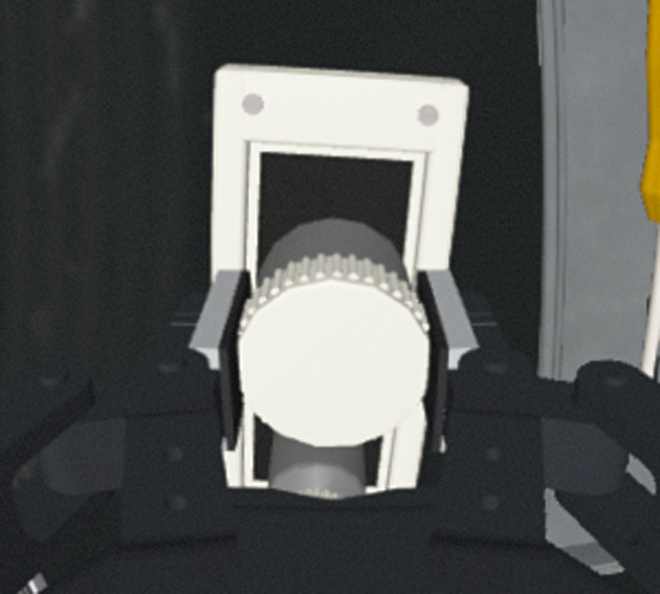

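>>> jog_arm --dr '[[0, 0, 0], [0, 0, 0], [0, 0, 0], [0, 0, 0], [0, 0, 0], [0, 0, 0], [0, 0, 0], [0, 0, 0], [0, 0, 0], [0, 0, 0]]' --slide '[[0, 0, 0.01], [0, 0, 0.015], [0, 0, 0.009], [0, 0, 0.005], [0, 0, 0.002], [0, 0, 0.001], [0, 0, 0], [0, 0, 0], [0, 0, 0], [0, 0, 0]]' --gripper '[-0.3, -0.3, -0.3, -0.3, -0.3, -0.3, -0.3, -0.3, -0.3, -0.3]'

```text
time_s: 26.25
position: [0.6254, 0.1553, 0.0315]
tool_rot: [[1.0, -0.001, 0.0], [-0.001, -1.0, 0.0], [0.0, -0.0, -1.0]]
ft_force: [-0.6, -0.1, -0.8]
grip_width: 0.0356
```

>>> jog_arm --dr '[[0, 0, 0], [0, 0, 0], [0, 0, 0], [0, 0, 0], [0, 0, 0], [0, 0, 0], [0, 0, 0], [0, 0, 0], [0, 0, 0], [0, 0, 0]]' --slide '[[0, 0, 0.0005], [0, 0, 0], [0, 0, 0], [0, 0, 0], [0, 0, 0], [0, 0, 0], [0, 0, -0.01], [0, 0, -0.03], [0, 0, -0.04], [0, 0, -0.04]]' --gripper '[-0.3, -0.3, -0.1, 0.1, 0.3, 0.4, 0.4, 0.4, 0.4, 0.4]'

```text
time_s: 27.25
position: [0.625, 0.1553, 0.1528]
tool_rot: [[1.0, -0.001, -0.0], [-0.001, -1.0, 0.0], [-0.0, -0.0, -1.0]]
ft_force: [0.4, -0.9, 0.3]
grip_width: 0.0593
```

>>> jog_arm --dr '[[0, 0, 0], [0, 0, 0], [0, 0, 0], [0, 0, 0], [0, 0, 0], [0, 0, 0], [0, 0, 0], [0, 0, 0], [0, 0, 0], [0, 0, 0]]' --slide '[[0, 0, -0.03], [-0.02, 0, -0.03], [-0.04, 0, 0], [-0.04, 0, 0], [-0.04, 0, 0], [-0.04, 0, 0], [-0.02, 0, 0], [0, 0, 0], [0, 0, 0], [0, 0, 0]]' --gripper '[0.4, 0.4, 0.4, 0.4, 0.4, 0.4, 0.4, 0.4, 0.4, 0.4]'

```text
time_s: 28.25
position: [0.4264, 0.1554, 0.2111]
tool_rot: [[1.0, -0.001, 0.001], [-0.001, -1.0, 0.0], [0.001, -0.0, -1.0]]
ft_force: [0.2, 0.2, 0.0]
grip_width: 0.0595
```

Run:
```python
from h import *
s=observe();print(s["time_s"],s["position"],s["ft_force"])
d=img("top");crop(d["pixels"],100,140,450,290,2.2,"pics/t9.png")
d=img("scene");crop(d["pixels"],160,110,360,355,2.4,"pics/s9.png")
```

```text
28.25 [0.42641569 0.15543511 0.21108456] [0.24811005 0.17482773 0.04848586]
```

View pics/t9.png

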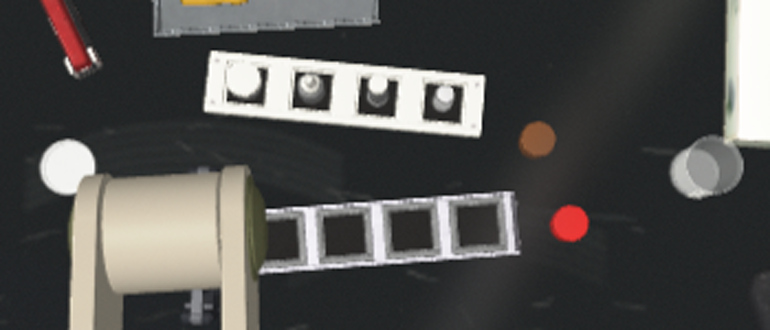

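View pics/s9.png

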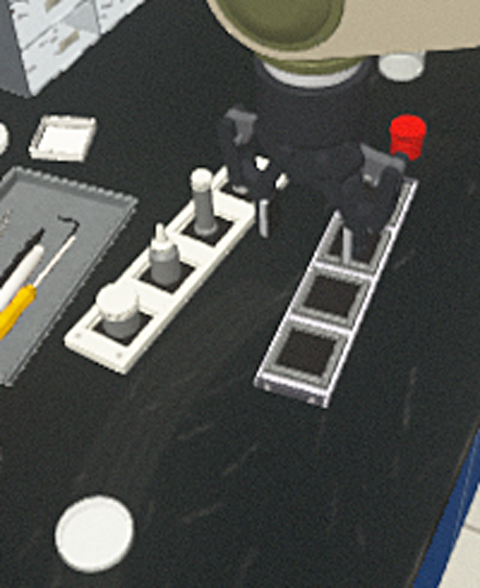

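Run:
```python
from h import *
d=img("top");crop(d["pixels"],190,160,330,215,5.5,"pics/t10.png")
for nm,X in(("jar",(.6255,.155)),("dropper",(.6205,.08)),("tube",(.616,.005)),("vial",(.611,-.07))):
    h={"jar":.046,"dropper":.076,"tube":.082,"vial":.059}[nm]
    print(nm,"expected top px",proj(d,np.array([*X,h])).round(1), "crop",((proj(d,np.array([*X,h]))-[190,160])*5.5).round())
```

```text
jar expected top px [210.1 175.4] crop [110.  85.]
dropper expected top px [240.  175.8] crop [275.  87.]
tube expected top px [271.4 178. ] crop [448.  99.]
vial expected top px [302.3 182.8] crop [618. 125.]
```

View pics/t10.png

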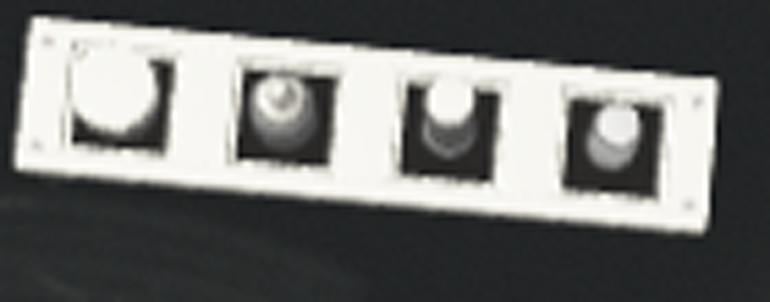

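```bash
python3 -c "
from rig import env
print(env.close_job())"
```

```text
the job is handed in; nothing more can be done
None
```

I moved all four containers into the white rack in reverse order and handed the job in at about 28 s of the 96 s. From left to right the rack now holds the jar, dropper, tube and vial, so the vial from the left end of the rail is in the right-end pocket.

- **Placement:** The final top view shows all four upright inside their pockets. The tops I checked are within a few pixels of where they should be.
- **Surroundings:** I saw no sign that the beaker, the glass dish or the brown and red look-alikes had moved. The arm went nowhere near the beaker or the dish. This was by eye only; I did not measure their positions again.
- **Arm:** It ended well clear at z = 0.21 m, with the wrist force near zero.
- **Readings that disagreed:**
  - The finger opening read 1–3 mm off the nominal diameters: vial 23.5 against 22 mm, jar 35.5 against 38 mm.
  - The first grasp ended about 4 mm off the commanded position along the row. I worked from the measured positions after that, and the vial still landed close to the middle of its pocket.
  - The wrist force read 5–9 N upward as the fingers closed each time. It was back near zero once each container was lifted.

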